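# Set out the watchmaker's row

### The arm

A 6-joint arm with a two-finger parallel gripper is mounted at the origin on the work surface. World frame = base frame: x ahead of the robot, y to its left, z up, the work surface at z = 0. Lengths are in m, angles in rad, forces in N, time in s.
With the tool pointing down it reaches from about 0.35 to 0.85 m from the base axis. Payload 8.1 kg.
Tool frame: the origin (TCP) lies at the very end of the fingers, on their centre line; the grasp point (between the pads) lies 19 mm behind it; z points along the fingers, y is the line along which they close (so a half turn about z gives the same grasp; the last joint's range is limited). The gripper opens to 93 mm and grips with 3 to 60 N. Pads are 15 mm wide; open, the fingers measure 128 mm over their backs; the gripper's body (75 mm by 188 mm) begins 65 mm behind the grasp point.
Start: joints at [1.103, 0.13, 1.488, -0, 1.523, -0.085], TCP at [0.224, 0.557, 0.219] pointing down, gripper open.
Joint ranges: [-2.96, 2.96], [-0.89, 2.26], [0.02, 2.5], [-1.34, 4.48], [0, 2.73], [-2.66, 2.66]. Speed limits (rad/s): [2.39, 2.39, 2.79, 3.14, 3.14, 3.14].

### API

Orientations are given as a rotation vector (axis times angle).
In Python, from plant import robot gives the robot as it stands.
- The arm moves only by the tool play_rows, never from a script. Its argument "deltas" is one flat list of numbers, 5 for each row, row after row: the shift along the tool's x, y, z in mm, then the turn about the tool's z in degrees, then the finger opening in mm, from 0 to 93. A call has 1 to 10 rows; each row shifts and turns the commanded pose from where the row before left it, along the tool's axes as they then stand; what a row does not reach is not made up. A row lasts 1/12 s, in which the tool goes at most 41.7 mm and 7.16 degrees, less where a joint would pass 70% of its speed; a pose out of reach is approached as far as the arm can. A call with a gripper value outside its range is refused whole. The fingers move at their own pace and stop on an object; "newtons" is the grip in N (left out, the last holds). Time passes only in rows, so rows that do not move let the fingers close. It gives the time, the measured TCP pose, the force, the opening and the grip force at its end, in the units of the state.
- robot.read_state(): the state, without advancing time (a new reading comes with each control period).
- robot.read_camera(name): name is "scene" or "top" or "wrist"; returns a dict with "pixels" (480x640x3 uint8, blue, green, red), "mtx" (3x3 intrinsics, pixels), "D" ([k1, k2, p1, p2, k3] as OpenCV has them; the pictures are not rectified), "eye" and "rotation" of the camera in the world. Camera axes: x right, y up, looking along -z (the intrinsics and any distortion apply to the point x, -y, -z); pixel columns grow to the right and rows downward; lengths in m; the calibration is good to about 2 mm. A picture is of the moment at which its call begins. There is no depth.
- robot.close_job(): hands the job in; it is judged then, once.
The state is a dict: "t": time; "q": joint angles; "dq": joint speeds; "joint_torque": joint torques, N m; "tool_pos": TCP position; "orientation": TCP orientation; "force": force on the tool from outside, world axes, zero at the start; "wrist_torque": the same for the moment, N m; "opening": finger opening in m; "gripper_force": force on a finger pad.
Only numpy, scipy, OpenCV 4.12 (cv2) and the standard library are available. Lean on these libraries where they do the work, as an engineer would, in place of code of your own. Each camera call takes 0.05 s, during which the arm holds its last target. There are 200 camera calls.

### The job

Set out the bench for a reassembly. Lay the steel watch with the black dial flat, dial up, in the middle of the blue cushion; stand the brass barrel in the middle of the aluminium dish and then put the green glass dome over it, flat on the dish's floor and centred; stand the green oil bottle midway between the cushion and the dish, and the black loupe, lens up as you found it, on the other side of the cushion, as far from its middle as the bottle is, so that loupe, cushion, bottle and dish form one straight, evenly spaced row. Leave the gold watch and the amber bottle where they are.

Things in the scene. Friction and masses are not known exactly. Their poses are not given: they have to be found in the camera images.
- cushion: Blue round casing cushion, fixed to the bench: 120 mm across, 16 mm high, firm flat top. Origin: centre of the underside, z up. It stands 230 mm (centre to centre) from the dish, to its left or right as the robot sees it; the line from one to the other runs along the cushion's own y axis (either direction), within 0.1 rad of the bench's left-right line.
- dish: Round aluminium dish, fixed to the bench: 120 mm across the rim, 9 mm high, flat floor 4 mm above the bench, 110 mm across inside. Origin: centre of the underside, z up.
- steel_watch: Steel wristwatch head, no strap: round case 48 mm across, 13 mm high at the dial; a straight lug bar 24 mm wide, 9 mm high runs under it, 58 mm from end to end along its own x; small crown at its own +y. Lies flat, dial up, at any turn. Origin: centre of the underside; z out of the dial. About 90 g. Goes on the cushion. Black dial with white hands and marks.
- barrel: Brass barrel with a toothed rim: drum 40 mm across (44 mm over the fine teeth on the lowest 5 mm) and 18 mm high, with a steel arbor 12 mm across on top, 30 mm high over all; about 120 g; grip it by the drum. Stands upright. Origin: centre of the underside, z up its axis. Goes in the dish.
- dome: Translucent blue-green glass dust dome with a black knob: open below, 82 mm across outside and 76 mm inside at the foot, inside height 54 mm, top 58 mm high; the knob on it is 18 mm across and 22 mm high (80 mm over all). About 100 g. Stands foot down, empty. Origin: centre of the foot's plane, z up its axis. Goes over the barrel in the dish.
- green_bottle: Green oil bottle with a white cap and a white band. Body 32 mm across and 46 mm high, cap 22 mm across, 69 mm high over all. Stands upright on the bench. Origin: centre of the underside, z up its axis. About 50 g. Goes midway between cushion and dish.
- loupe: Black eyeglass loupe, round, standing lens up: 38 mm across from 3 to 24 mm height, 32 mm across above 29 mm, 38 mm high, with a pale blue lens on top. About 40 g. Origin: centre of the underside, z up its axis. Goes in the row on the side of the cushion away from the dish.
- gold_watch: Gold wristwatch head, no strap: round case 48 mm across, 13 mm high at the dial; a straight lug bar 24 mm wide, 9 mm high runs under it, 58 mm from end to end along its own x; small crown at its own +y. Lies flat, dial up, at any turn. Origin: centre of the underside; z out of the dial. Bystander: stays where it is. White dial with black hands and marks.
- amber_bottle: Brown bottle with a black cap and a white band. Body 32 mm across and 46 mm high, cap 22 mm across, 69 mm high over all. Stands upright on the bench. Origin: centre of the underside, z up its axis. Bystander: stays where it is.
Things that resemble listed ones, but are neither listed nor needed, are in the scene too. Of the things that look like the dome, the middle-sized one is meant. Several things have the shape of the barrel; the one meant has the colours described above.

How it is judged:
At the end, for the whole second after the job is handed in: Watch dial up on the cushion (12 mm of centre); barrel on the dish floor (15 mm), dome over it (15 mm; 18 mm of barrel); bottle, loupe on the bench 100-130 mm from their neighbours, 15 mm of the row line. All upright within 7 deg, at rest; gold watch, amber bottle within 20 mm (horizontal distance between steel_watch and cushion below 0.012 m and z of steel_watch in the frame of cushion between 0.012 and 0.02 m and angle between each of steel_watch, barrel, dome, green_bottle, loupe's own z axis and vertical below 0.12 rad and horizontal distance between each of barrel, dome and dish below 0.015 m and z of barrel in the frame of dish between 0.001 and 0.008 m and horizontal distance between dome and barrel below 0.018 m and z of dome in the frame of dish between 0.001 and 0.008 m and horizontal distance between green_bottle and cushion between 0.1 and 0.13 m and horizontal distance between green_bottle and dish between 0.1 and 0.13 m and x of green_bottle in the frame of cushion between -0.015 and 0.015 m and height (world z) of each of green_bottle, loupe below 0.005 m and horizontal distance between loupe and cushion between 0.1 and 0.13 m and x of loupe in the frame of cushion between -0.015 and 0.015 m and horizontal distance between loupe and dish above 0.31 m and linear speed of each of steel_watch, barrel, dome, green_bottle, loupe below 0.02 m/s and angular speed of each of steel_watch, barrel, dome, green_bottle, loupe below 0.2 rad/s and distance of each of gold_watch, amber_bottle from where it was at the start of the episode below 0.02 m); the robot touches nothing.
It fails at once if the gold watch or the amber bottle is moved by more than 20 mm (distance of any of gold_watch, amber_bottle from where it was at the start of the episode above 0.02 m).
It also fails if it takes over 120 s, if anything falls off the work surface, if the arm or the gripper's body presses on something with over 40 N, if the wrist force passes 120 N, or if a joint passes its speed limit or range.

## Working session

There is one attempt and no reset: what is moved stays moved. The work goes in short steps, Python scripts to look and compute and a tool call to move; the robot and the scene stay as the last step left them, time stands still between calls to the robot, and variables do not carry over. Pictures are saved under pics/ and viewed, at most 14 in all, crops included, and the job is handed in when it is done.

Besides the shell and the picture viewer there is one more tool, called after "Request:" as a command line: name --argument value ..., lists and objects as JSON in quotes. play_rows: Moves the arm, as the interface text tells. Its arguments: {"type":"object","properties":{"deltas":{"type":"array"},"newtons":{"type":"number"}},"required":["deltas"]}

```bash
mkdir -p pics; cat > h.py <<'E'
import numpy as np,cv2
from plant import robot
def cam(n,name=None):
    c=robot.read_camera(n)
    if name: cv2.imwrite('pics/%s.png'%name,c['pixels'])
    np.savez('/tmp/%s.npz'%n,**{k:np.array(c[k]) for k in('pixels','mtx','D','eye','rotation')})
    return c
def load(n): return dict(np.load('/tmp/%s.npz'%n))
def ray(c,uv,z):
    p=cv2.undistortPoints(np.array(uv,float).reshape(-1,1,2),np.array(c['mtx']),np.array(c['D'])).reshape(-1,2)
    d=np.c_[p[:,0],-p[:,1],-np.ones(len(p))]@np.array(c['rotation']).T
    e=np.array(c['eye']); return e+d*((z-e[2])/d[:,2])[:,None]
E
python3 - <<'E'
from h import *
for n in('top','scene','wrist'):
    c=cam(n,n+'0'); print(n,np.round(c['eye'],3),np.round(c['rotation'],3).tolist(),np.round(c['mtx'],1).tolist(),c['D'])
s=robot.read_state();print(s['tool_pos'],s['orientation'],s['t'])
E
```

```text
top [0.431 0.031 1.096] [0.05, -0.035, -1.574] [[545.6, 0.0, 323.4], [0.0, 545.6, 246.7], [0.0, 0.0, 1.0]] [0.03614449 0.         0.         0.         0.        ]
scene [1.204 0.689 0.641] [0.488, 1.176, 2.055] [[449.6, 0.0, 313.7], [0.0, 449.6, 241.2], [0.0, 0.0, 1.0]] [-0.04829119  0.          0.          0.          0.        ]
wrist [0.151 0.587 0.384] [-0.255, -0.171, 1.18] [[426.7, 0.0, 317.3], [0.0, 426.7, 237.8], [0.0, 0.0, 1.0]] [-0.05092296  0.          0.          0.          0.        ]
[0.22390868 0.55617968 0.21781747] [-5.97658083e-01 -3.08383414e+00  2.16955416e-03] 0.15
```

View pics/top0.png

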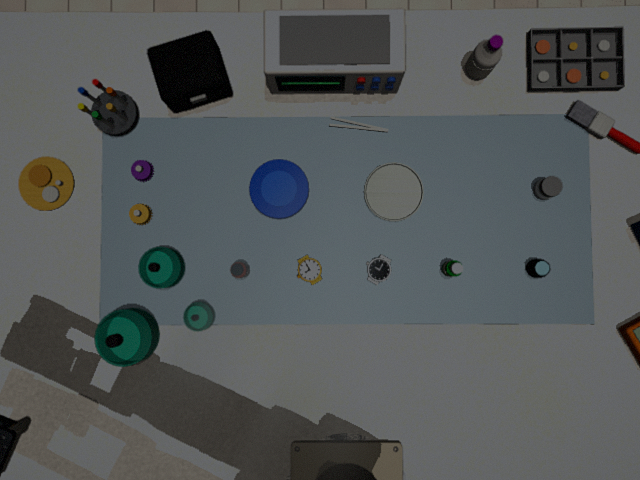

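View pics/scene0.png

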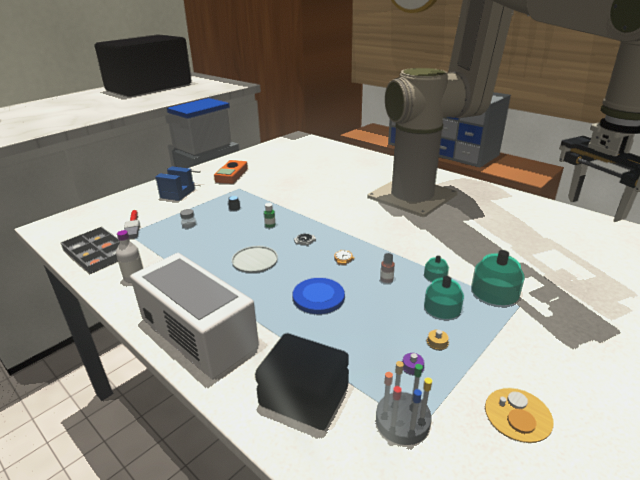

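The top view shows:
- cushion (279,189), dish (393,192)
- brass barrel (140,213), middle dome (162,267)
- steel watch (378,268), gold watch (309,269)
- green bottle (452,268), amber bottle (240,269)
- loupe (538,268)

The purple and grey barrels and the large and small domes are decoys.

```bash
cat >> h.py <<'E'
def R(c): return cv2.Rodrigues(np.array(c['rotation'],float))[0]
def ray(c,uv,z):
    p=cv2.undistortPoints(np.array(uv,float).reshape(-1,1,2),np.array(c['mtx']),np.array(c['D'])).reshape(-1,2)
    d=np.c_[p[:,0],-p[:,1],-np.ones(len(p))]@R(c).T
    e=np.array(c['eye']); return e+d*((z-e[2])/d[:,2])[:,None]
def blobs(c,lo,hi,win,amin=15):
    "HSV-mask blobs in window (u0,v0,u1,v1): centroid, area, min-enclosing circle, rect"
    u0,v0,u1,v1=win
    hsv=cv2.cvtColor(c['pixels'][v0:v1,u0:u1],cv2.COLOR_BGR2HSV)
    m=cv2.inRange(hsv,np.array(lo),np.array(hi))
    out=[]
    for k in cv2.findContours(m,cv2.RETR_EXTERNAL,cv2.CHAIN_APPROX_NONE)[0]:
        a=cv2.contourArea(k)
        if a<amin: continue
        M=cv2.moments(k);(x,y),r=cv2.minEnclosingCircle(k)
        out.append((a,M['m10']/M['m00']+u0,M['m01']/M['m00']+v0,x+u0,y+v0,r))
    return sorted(out,reverse=True)
E
python3 - <<'E'
from h import *
c=load('top');p=c['pixels']
hsv=cv2.cvtColor(p,cv2.COLOR_BGR2HSV)
for n,(u,v) in dict(mat=(330,230),cush=(262,189),barrel=(134,213),arb=(139,213),dome=(175,270),knob=(153,267),watch=(378,268),cap=(457,268),lens=(540,268),dishin=(393,192),loupeside=(530,268),bench=(400,380),gold=(309,280)).items(): print(n,hsv[v,u])
c2=load('top')
b=blobs(c,(105,150,60),(125,255,255),(230,140,330,240));print(b[:1],ray(c,[b[0][1:3]],.016))
g=cv2.convertScaleAbs(p,alpha=1.8)
def cr(u,v,w=32): return cv2.resize(g[v-w:v+w,u-w:u+w],(260,260),interpolation=cv2.INTER_CUBIC)
cv2.imwrite('pics/tiles.png',np.vstack([np.hstack([cr(393,192,36),cr(140,213),cr(162,267)]),np.hstack([cr(378,268),cr(452,268),cr(538,268)])]))
E
```

```text
mat [ 98  36 106]
cush [110 199 110]
barrel [30  3 97]
arb [45  8 66]
dome [ 82 217  54]
knob [150  43   6]
watch [120  10  80]
cap [113  10 106]
lens [ 95  73 108]
dishin [ 48  12 105]
loupeside [0 0 0]
bench [100   7 107]
gold [ 22 130 100]
[(2615.0, 278.53097514340345, 188.4001912045889, 278.52293395996094, 188.41284561157227, 29.470563888549805)] [[0.60635421 0.129928   0.016     ]]
```

View pics/tiles.png

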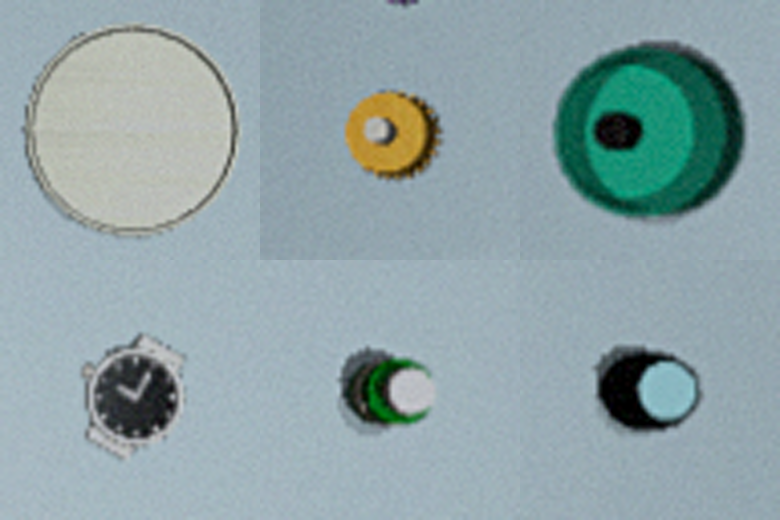

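The tiles confirm these:
- The dish is round.
- The barrel is brass with a steel arbor.
- The dome has a black knob.
- The steel watch's bar runs from upper right to lower left, with the crown at left.
- The bottle's cap and the loupe's lens are clear.

Next I measure them.

```bash
cat > m.py <<'E'
from h import *
def meas(c):
    o={}
    def one(n,lo,hi,w,z,k=0):
        b=blobs(c,lo,hi,w); 
        if not b: print(n,'none');return
        b=b[k]; q=ray(c,[b[1:3]],z)[0]; q2=ray(c,[(b[3]-b[5],b[4]),(b[3]+b[5],b[4])],z)
        print(n,'area',b[0],'uv',np.round(b[1:3],1),'xy',np.round(q[:2],4),'diam',round(1e3*np.linalg.norm(q2[0]-q2[1]),1))
    one('cushion',(105,150,60),(125,255,255),(230,140,330,240),.016)
    one('dish',(20,0,85),(90,26,255),(350,150,440,235),.009)
    one('barrel drum',(10,120,60),(35,255,255),(120,195,160,232),.018)
    one('dome',(70,120,15),(95,255,255),(130,240,192,292),.02)
    one('dome knob',(0,0,0),(179,255,22),(143,255,168,280),.075)
    one('dial',(0,0,0),(179,255,45),(362,252,394,284),.013)
    one('bottle cap',(0,0,95),(179,28,255),(444,258,468,278),.069)
    one('lens',(85,45,70),(100,150,255),(525,255,555,280),.038)
    one('gold',(0,0,95),(179,26,255),(296,256,322,282),.013)
    one('amber',(0,0,20),(179,255,75),(228,256,254,282),.04)
if __name__=='__main__':
    c=load('top'); meas(c)
    # watch bar: bright, low-sat pixels outside the case
    hs=cv2.cvtColor(c['pixels'],cv2.COLOR_BGR2HSV)[252:286,360:396]; m=(hs[...,1]<25)|(hs[...,2]<60)
    v,u=np.nonzero(m);P=ray(c,np.c_[u+360,v+252],.007)[:,:2];P=P[np.linalg.norm(P-np.median(P,0),axis=1)<.034];print('watch all',P.mean(0),len(P))
    D=P-P.mean(0);w,V=np.linalg.eigh(np.cov(D.T));print('bar',np.sqrt(w),np.degrees(np.arctan2(V[1,1],V[0,1])))
    s=robot.read_state();T=cv2.Rodrigues(np.array(s['orientation']))[0];print(np.round(T,3))
E
python3 m.py
```

```text
cushion area 2615.0 uv [278.5 188.4] xy [0.6064 0.1299] diam 117.6
dish area 2320.5 uv [393.3 191.9] xy [ 0.5992 -0.0994] diam 118.9
barrel drum area 277.5 uv [138.7 213.2] xy [0.5575 0.4071] diam 41.3
dome area 1445.5 uv [161.1 267.2] xy [0.4502 0.3608] diam 89.9
dome knob area 60.5 uv [153.8 266.8] xy [0.45   0.3576] diam 19.5
dial area 239.5 uv [379.  269.4] xy [ 0.4442 -0.0691] diam 38.9
bottle cap area 79.0 uv [457.3 267.7] xy [ 0.4461 -0.2103] diam 21.2
lens area 136.5 uv [541.8 267.7] xy [ 0.4462 -0.3786] diam 26.7
gold area 238.0 uv [309.3 269.3] xy [0.4448 0.0691] diam 39.4
amber area 263.5 uv [239.7 268.8] xy [0.4461 0.2028] diam 38.2
watch all [ 0.44450991 -0.06891862] 552
bar [0.01203687 0.01477772] 151.7904158025394
[[-0.928  0.374 -0.001]
 [ 0.374  0.928 -0.001]
 [ 0.    -0.001 -1.   ]]
```

Everything checks: cushion to dish measures 229 mm and the diameters match. Targets are bottle (0.603, 0.015) and loupe (0.610, 0.245). I'll square the tool up first, so that tool x is −X and tool y is +Y, and go to the barrel.

Request:
play_rows --deltas '[0,0,0,-5.5,65,0,0,0,-5.5,65,0,0,0,-5.5,65,0,0,0,-5.5,65,-30,-15,0,0,65,-30,-15,0,0,65,-30,-15,0,0,65,-30,-15,0,0,65,-30,-15,0,0,65,0,0,0,0,65]' --newtons 20

```text
t: 0.98
tool_pos: [0.379, 0.4785, 0.2181]
orientation: [0.005, 3.14, -0.003]
force: [-0.4, 0.5, -0.6]
opening: 0.0652
gripper_force: 0.0
```

Request:
play_rows --deltas '[-30,-12,0,0,65,-30,-12,0,0,65,-30,-12,0,0,65,-30,-12,0,0,65,-30,-12,0,0,65,-28.5,-11.4,0,0,65,0,0,35,0,65,0,0,35,0,65,0,0,35,0,65,0,0,25,0,65]'

```text
t: 1.82
tool_pos: [0.5511, 0.4096, 0.0844]
orientation: [0.001, -3.138, 0.003]
force: [0.2, -0.1, -0.1]
opening: 0.0649
gripper_force: 0.0
```

```bash
python3 - <<'E'
from h import *
cam('wrist','w1');s=robot.read_state();print(s['tool_pos'])
E
```

```text
[0.54839881 0.407942   0.07854361]
```

View pics/w1.png

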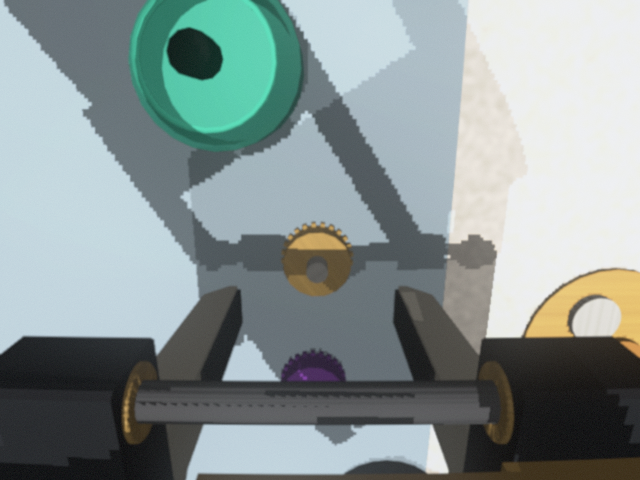

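The barrel sits between the fingers at (317,258), with the purple decoy beyond it. I'll measure it again from the wrist camera and check the settled pose.

```bash
python3 - <<'E'
from h import *
c=cam('wrist');s=robot.read_state();print(s['tool_pos'],s['orientation'],np.round(s['q'],3),np.round(s['dq'],3))
b=blobs(c,(10,100,40),(35,255,255),(270,205,365,310));print(b[:3]);
print(ray(c,[b[0][1:3]],.018))
E
```

```text
[0.54851506 0.40815186 0.08131977] [ 1.75855254e-03 -3.13164056e+00  9.72627591e-03] [ 0.565  0.457  1.352  0.     1.344 -1.007] [ 0.001 -0.056 -0.079 -0.001  0.059 -0.001]
[(3344.0, 319.82924641148327, 271.56439393939394, 318.1665573120117, 268.27228927612305, 36.37834930419922), (15.5, 307.7096774193548, 235.56989247311827, 307.3571434020996, 235.6428565979004, 2.720018148422241)]
[[0.55645578 0.40963981 0.018     ]]
```

Request:
play_rows --deltas '[-9,0,10,0,65,0,0,15,0,65,0,0,15,0,65,0,0,15,0,65,0,0,0,0,65,0,0,0,0,65]'

```text
t: 2.42
tool_pos: [0.5603, 0.4099, 0.0318]
orientation: [0.002, -3.139, 0.003]
force: [-0.7, -0.3, 0.5]
opening: 0.0652
gripper_force: 0.0
```

Request:
play_rows --deltas '[3,-1,8,0,65,0,0,8,0,65,0,0,8,0,65,0,0,0,0,65,0,0,0,0,30,0,0,0,0,30,0,0,0,0,30,0,0,0,0,30,0,0,0,0,30,0,0,0,0,30]'

```text
t: 3.25
tool_pos: [0.5591, 0.4098, 0.0102]
orientation: [-0.002, 3.141, 0.001]
force: [1.3, 0.3, 1.3]
opening: 0.0393
gripper_force: 20.0
```

Request:
play_rows --deltas '[0,0,-20,0,30,0,0,-30,0,30,0,0,-30,0,30,0,-10,-20,0,30,0,-30,0,0,30,0,-30,0,0,30,0,-30,0,0,30,0,-30,0,0,30,0,-30,0,0,30,0,-30,0,0,30]'

```text
t: 4.08
tool_pos: [0.5586, 0.2182, 0.1095]
orientation: [0.002, -3.141, 0.0]
force: [0.2, 0.4, -1.5]
opening: 0.0394
gripper_force: 20.0
```

Request:
play_rows --deltas '[-5,-30,0,0,30,-5,-30,0,0,30,-5,-30,0,0,30,-5,-30,0,0,30,-5,-30,0,0,30,-5,-30,0,0,30,-5,-30,0,0,30,-5,-30,0,0,30,0,-30,0,0,30,0,0,0,0,30]'

```text
t: 4.92
tool_pos: [0.5992, -0.0557, 0.1096]
orientation: [0.004, 3.142, -0.004]
force: [-0.4, -0.6, -1.6]
opening: 0.0392
gripper_force: 20.0
```

Request:
play_rows --deltas '[0,-22,0,0,30,0,-22,20,0,30,0,0,20,0,30,0,0,20,0,30,0,0,15,0,30,0,0,8,0,30,0,0,4,0,30,0,0,0,0,30,0,0,0,0,30]'

```text
t: 5.67
tool_pos: [0.5999, -0.0942, 0.0235]
orientation: [-0.002, 3.141, -0.0]
force: [0.6, -0.0, -1.7]
opening: 0.0392
gripper_force: 20.0
```

Request:
play_rows --deltas '[0,-4,4,0,30,0,0,3,0,30,0,0,2,0,30,0,0,0,0,30,0,0,0,0,30]'

```text
t: 6.08
tool_pos: [0.5996, -0.0985, 0.0139]
orientation: [-0.002, 3.141, -0.0]
force: [-0.4, -0.5, -0.3]
opening: 0.0398
gripper_force: 20.0
```

Request:
play_rows --deltas '[0,0,0,0,60,0,0,0,0,60,0,0,0,0,60,0,0,0,0,60,0,0,-15,0,60,0,0,-30,0,60,0,0,-30,0,60,0,0,-30,0,60,0,0,-30,0,45,5,30,-15,0,45]'

```text
t: 6.92
tool_pos: [0.5966, -0.0725, 0.1686]
orientation: [0.004, 3.135, -0.005]
force: [0.8, -0.2, -0.3]
opening: 0.051
gripper_force: 0.0
```

Request:
play_rows --deltas '[14,38,0,0,45,14,38,0,0,45,14,38,0,0,45,14,38,0,0,45,14,38,0,0,45,14,38,0,0,45,14,38,0,0,45,14,38,0,0,45,14,38,0,0,45,14,38,0,0,45]'

```text
t: 7.75
tool_pos: [0.4528, 0.3132, 0.1639]
orientation: [-0.002, 3.141, 0.0]
force: [-0.0, -0.0, -0.1]
opening: 0.0451
gripper_force: 0.0
```

Request:
play_rows --deltas '[0,0,0,0,45,0,0,0,0,45]'

```text
t: 7.92
tool_pos: [0.4528, 0.3133, 0.1637]
orientation: [-0.009, 3.142, -0.0]
force: [0.8, 0.2, 0.3]
opening: 0.0449
gripper_force: 0.0
```

```bash
python3 - <<'E'
from h import *
cam('top');cam('wrist','w2');c=load('top')
b=blobs(c,(10,100,50),(35,255,255),(350,150,440,235));print(b[:1],ray(c,[b[0][1:3]],.022))
E
```

```text
[(296.0, 393.9679054054054, 191.6402027027027, 393.61538314819336, 192.03845977783203, 10.520929336547852)] [[ 0.59766536 -0.09923803  0.022     ]]
```

View pics/w2.png

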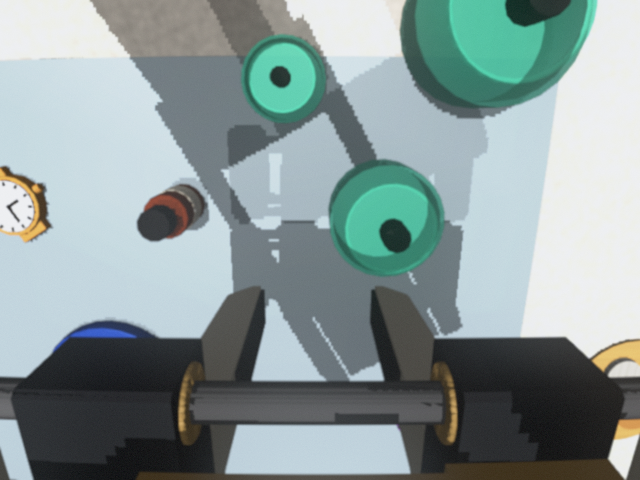

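The barrel stands in the dish at (0.598, −0.099). In the wrist view the dome's knob is at (396,235), with the small and large domes behind it. I'll measure the knob from here.

```bash
python3 - <<'E'
from h import *
c=load('wrist')
b=blobs(c,(0,0,0),(179,255,55),(370,205,425,260),60);print(b[:2])
for x in b[:2]: print(ray(c,[x[1:3]],.072))
g=blobs(c,(70,60,30),(95,255,255),(325,150,450,280),500)[0];print(g,ray(c,[g[3:5]],.012))
c=load('top')
k=blobs(c,(0,0,0),(179,255,22),(143,255,168,280));print(ray(c,[k[0][1:3]],.075)) if k else 0
E
```

```text
[(620.5, 394.7794789148536, 235.56298683857105, 394.4375, 235.75, 16.13248634338379)]
[[0.44979407 0.36135093 0.072     ]]
(10533.5, 385.1319757598772, 218.14229205234093, 384.99356842041016, 217.14862823486328, 59.66672134399414) [[0.45260032 0.36444046 0.012     ]]
[[0.45033839 0.36795592 0.075     ]]
```

Request:
play_rows --deltas '[1,24,0,0,45,2,24,0,0,45,0,0,20,0,45,0,0,20,0,45,0,0,20,0,45,0,0,20,0,45,0,0,10,0,45,0,0,6,0,45,0,0,0,0,45,0,0,0,0,45]'

```text
t: 8.85
tool_pos: [0.4516, 0.3591, 0.0684]
orientation: [-0.0, 3.141, 0.0]
force: [-0.0, 0.4, 0.4]
opening: 0.0448
gripper_force: 0.0
```

Request:
play_rows --deltas '[1,1,3,0,45,0,0,0,0,45,0,0,0,0,10,0,0,0,0,10,0,0,0,0,10,0,0,0,0,10,0,0,0,0,10,0,0,0,0,10,0,0,0,0,10]' --newtons 25

```text
t: 9.6
tool_pos: [0.4498, 0.3605, 0.0647]
orientation: [-0.002, 3.142, 0.0]
force: [-0.5, 0.8, 0.5]
opening: 0.0171
gripper_force: 25.0
```

Request:
play_rows --deltas '[0,0,-10,0,10,0,0,-20,0,10,0,0,-30,0,10,0,0,-30,0,10,0,0,-30,0,10,0,0,-15,0,10,-5,-20,0,0,10,-10,-30,0,0,10,-10,-30,0,0,10,-10,-30,0,0,10]' --newtons 30

```text
t: 10.43
tool_pos: [0.485, 0.2495, 0.2005]
orientation: [-0.004, 3.141, 0.0]
force: [0.5, -0.2, -0.1]
opening: 0.0171
gripper_force: 30.0
```

Request:
play_rows --deltas '[-11,-32,0,0,10,-11,-32,0,0,10,-11,-32,0,0,10,-11,-32,0,0,10,-11,-32,0,0,10,-11,-32,0,0,10,-11,-32,0,0,10,-11,-32,0,0,10,-11,-32,0,0,10,-11,-32,0,0,10]'

```text
t: 11.27
tool_pos: [0.5955, -0.0711, 0.2004]
orientation: [-0.002, 3.141, -0.0]
force: [0.8, 0.7, -0.8]
opening: 0.0171
gripper_force: 30.0
```

Request:
play_rows --deltas '[0,0,0,0,10,0,0,0,0,10,0,0,0,0,10]'

```text
t: 11.52
tool_pos: [0.5951, -0.0692, 0.1998]
orientation: [0.001, -3.141, -0.001]
force: [-0.3, 0.5, -1.2]
opening: 0.0172
gripper_force: 30.0
```

Request:
play_rows --deltas '[-3.5,-15,0,0,10,0,-15,0,0,10,0,0,20,0,10,0,0,20,0,10,0,0,0,0,10,0,0,0,0,10]'

```text
t: 12.02
tool_pos: [0.5976, -0.0993, 0.1585]
orientation: [0.002, -3.138, -0.001]
force: [0.9, 0.8, -0.5]
opening: 0.0172
gripper_force: 30.0
```

```bash
python3 - <<'E'
from h import *
a=cam('wrist')['pixels'];b=cam('scene')['pixels']
cv2.imwrite('pics/s2.png',np.vstack([cv2.resize(a,(400,300)),cv2.resize(b[200:320,180:340],(400,300))]))
print(robot.read_state()['tool_pos'])
E
```

```text
[ 0.59931375 -0.09949524  0.16092918]
```

View pics/s2.png

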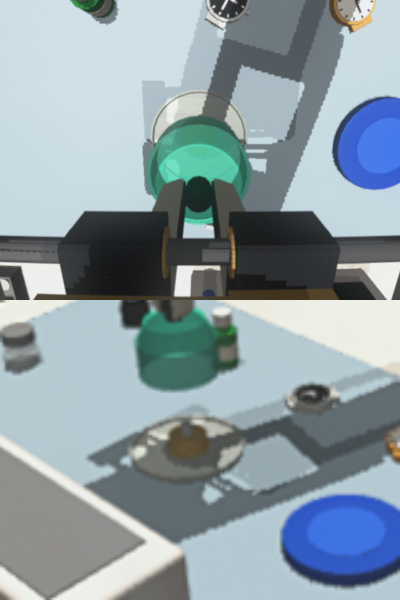

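The dome hangs upright over the dish, with the barrel standing in the dish below it. Lowering.

Request:
play_rows --deltas '[0,0,20,0,10,0,0,20,0,10,0,0,20,0,10,0,0,15,0,10,0,0,8,0,10,0,0,4,0,10,0,0,0,0,10,0,0,0,0,10]'

```text
t: 12.78
tool_pos: [0.5998, -0.0996, 0.0741]
orientation: [-0.002, 3.14, -0.001]
force: [1.0, -1.0, -0.9]
opening: 0.0169
gripper_force: 30.0
```

Request:
play_rows --deltas '[0,0,3,0,10,0,0,2,0,10,0,0,0,0,10,0,0,0,0,10]'

```text
t: 13.12
tool_pos: [0.5999, -0.0996, 0.0687]
orientation: [-0.002, 3.139, -0.001]
force: [1.8, -0.7, 3.0]
opening: 0.017
gripper_force: 30.0
```

Request:
play_rows --deltas '[0,0,0,0,40,0,0,0,0,40,0,0,0,0,50,0,0,0,0,50,0,0,-20,0,55,0,0,-30,0,55,0,0,-30,0,55,15,-10,0,0,55,28,-20,0,0,55,28,-20,0,0,55]'

```text
t: 13.95
tool_pos: [0.5278, -0.1495, 0.1482]
orientation: [-0.005, 3.14, -0.001]
force: [0.1, -1.5, 0.2]
opening: 0.0551
gripper_force: 0.0
```

Request:
play_rows --deltas '[28,-20,0,0,55,28,-20,0,0,55,27,-21,0,0,55,0,0,0,0,55,0,0,0,0,55]'

```text
t: 14.37
tool_pos: [0.4439, -0.2115, 0.1476]
orientation: [0.003, 3.141, 0.0]
force: [-0.1, 0.2, 0.2]
opening: 0.0548
gripper_force: 0.0
```

```bash
python3 - <<'E'
from h import *
c=cam('wrist','w3')
b=blobs(c,(45,100,30),(75,255,255),(150,60,500,330),60);print(b[:2])
E
```

```text
[(509.0, 320.24557956777994, 225.33366077275704, 322.0369415283203, 235.6530303955078, 23.18930435180664)]
```

View pics/w3.png

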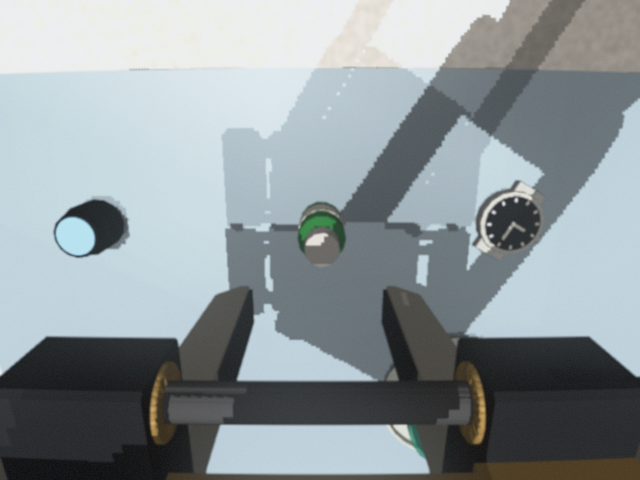

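The bottle's cap at (321,247) is centred between the fingers; the loupe lens is at (76,236). Descending.

Request:
play_rows --deltas '[-2,1,20,0,55,0,0,25,0,55,0,0,25,0,55,0,0,25,0,55,0,0,20,0,55,0,0,12,0,55,0,0,0,0,55,0,0,0,0,55]'

```text
t: 15.08
tool_pos: [0.4472, -0.2088, 0.0205]
orientation: [0.003, -3.141, -0.001]
force: [-0.1, 0.1, -0.2]
opening: 0.0552
gripper_force: 0.0
```

Request:
play_rows --deltas '[0,0,0,0,20,0,0,0,0,20,0,0,0,0,20,0,0,0,0,20,0,0,0,0,20,0,0,0,0,20,0,0,0,0,20]' --newtons 20

```text
t: 15.67
tool_pos: [0.4477, -0.21, 0.0217]
orientation: [-0.002, 3.14, -0.001]
force: [-0.3, 0.2, 6.7]
opening: 0.0315
gripper_force: 20.0
```

Request:
play_rows --deltas '[0,0,-15,0,20,0,0,-30,0,20,0,0,-35,0,20,0,0,-35,0,20,0,0,-25,0,20,-10,15,0,0,20,-20,30,0,0,20,-21,30,0,0,20,-21,30,0,0,20,-21,30,0,0,20]'

```text
t: 16.5
tool_pos: [0.5404, -0.0731, 0.1607]
orientation: [-0.001, 3.141, -0.0]
force: [-0.1, -1.2, -1.4]
opening: 0.0314
gripper_force: 20.0
```

Request:
play_rows --deltas '[-21,30,0,0,20,-21,30,0,0,20,-21,30,0,0,20,0,0,0,0,20,0,0,0,0,20]'

```text
t: 16.92
tool_pos: [0.6029, 0.0173, 0.1599]
orientation: [0.007, -3.14, -0.0]
force: [0.3, -0.6, -0.9]
opening: 0.0316
gripper_force: 20.0
```

Request:
play_rows --deltas '[0,-2,20,0,20,0,0,30,0,20,0,0,30,0,20,0,0,30,0,20,0,0,15,0,20,0,0,8,0,20,0,0,0,0,20,0,0,0,0,20]'

```text
t: 17.58
tool_pos: [0.6028, 0.0128, 0.0283]
orientation: [-0.001, 3.141, -0.0]
force: [-0.1, -0.3, 0.6]
opening: 0.0316
gripper_force: 20.0
```

Request:
play_rows --deltas '[0,2,3,0,20,0,0,3,0,20,0,0,0,0,20,0,0,0,0,20]'

```text
t: 17.92
tool_pos: [0.6031, 0.0157, 0.0223]
orientation: [-0.002, 3.141, -0.0]
force: [1.0, 0.3, -0.6]
opening: 0.0316
gripper_force: 20.0
```

Request:
play_rows --deltas '[0,0,1,0,20,0,0,0,0,20,0,0,0,0,50,0,0,0,0,50,0,0,0,0,50,0,0,-20,0,50,0,0,-35,0,55,0,0,-35,0,60,0,0,-35,0,60,0,0,-15,0,60]'

```text
t: 18.75
tool_pos: [0.6051, 0.0155, 0.1664]
orientation: [-0.002, 3.135, -0.001]
force: [0.7, -0.6, 0.5]
opening: 0.0601
gripper_force: 0.0
```

Request:
play_rows --deltas '[10,-20,0,0,60,14,-36,0,0,60,14,-36,0,0,60,14,-36,0,0,60,14,-36,0,0,60,14,-36,0,0,60,14,-36,0,0,60,14,-36,0,0,60,14,-36,0,0,60,14,-36,0,0,60]'

```text
t: 19.58
tool_pos: [0.4661, -0.3301, 0.1607]
orientation: [-0.002, 3.141, -0.0]
force: [0.6, -1.5, -0.4]
opening: 0.06
gripper_force: 0.0
```

Request:
play_rows --deltas '[10,-25,0,0,60,11,-25,0,0,60,0,0,0,0,60,0,0,0,0,60]'

```text
t: 19.92
tool_pos: [0.4454, -0.3797, 0.1603]
orientation: [-0.003, -3.141, -0.001]
force: [0.3, -0.1, 0.1]
opening: 0.0602
gripper_force: 0.0
```

```bash
python3 - <<'E'
from h import *
c=cam('wrist')
b=blobs(c,(85,40,110),(110,160,255),(200,60,450,330),60)
for x in b: print(np.round(x,1),ray(c,[x[1:3]],.038)[0])
c=cam('top')
b=blobs(c,(0,0,95),(179,28,255),(310,160,355,205));print(b[:2]);print([ray(c,[x[1:3]],.069) for x in b[:2]])
k=blobs(c,(0,0,0),(179,255,25),(380,170,410,210));print([ray(c,[x[1:3]],.08) for x in k[:2]],k)
E
```

```text
[1107.   320.6  227.8  320.6  228.    19.8] [ 0.44512164 -0.376626    0.038     ]
[(76.5, 336.9041394335512, 186.22657952069716, 336.81818199157715, 186.2727279663086, 5.3359293937683105)]
[array([[0.60133412, 0.01434629, 0.069     ]])]
[array([[ 0.59928684, -0.09959012,  0.08      ]])] [(51.0, 397.8692810457516, 185.98039215686273, 397.8076915740967, 186.19230842590332, 4.731026649475098)]
```

Bottle and dome are both placed well. Now the loupe.

Request:
play_rows --deltas '[0,2,20,0,60,0,0,30,0,60,0,0,30,0,60,0,0,30,0,60,0,0,25,0,60,0,0,13,0,60,0,0,6,0,60,0,0,0,0,60,0,0,0,0,60]'

```text
t: 20.77
tool_pos: [0.4472, -0.3768, 0.0079]
orientation: [-0.003, 3.14, -0.002]
force: [0.3, 0.5, 0.3]
opening: 0.06
gripper_force: 0.0
```

Request:
play_rows --deltas '[0,0,0,0,30,0,0,0,0,30,0,0,0,0,30,0,0,0,0,30,0,0,0,0,30,0,0,0,0,30,0,0,0,0,30]' --newtons 15

```text
t: 21.35
tool_pos: [0.4467, -0.3771, 0.0076]
orientation: [-0.002, 3.141, -0.002]
force: [-0.4, 0.4, 5.7]
opening: 0.037
gripper_force: 15.0
```

Request:
play_rows --deltas '[0,0,-15,0,30,0,0,-35,0,30,0,0,-35,0,30,0,0,-35,0,30,0,0,-35,0,30,-4,15,-10,0,30,-9,34,0,0,30,-9,34,0,0,30,-9,34,0,0,30,-9,34,0,0,30]'

```text
t: 22.18
tool_pos: [0.4858, -0.2237, 0.1711]
orientation: [0.001, -3.141, -0.001]
force: [0.2, 0.4, -0.5]
opening: 0.037
gripper_force: 15.0
```

Request:
play_rows --deltas '[-9,34,0,0,30,-9,34,0,0,30,-9,34,0,0,30,-9,34,0,0,30,-9,34,0,0,30,-9,34,0,0,30,-9,34,0,0,30,-9,34,0,0,30,-9,34,0,0,30,-9,34,0,0,30]'

```text
t: 23.02
tool_pos: [0.5752, 0.1167, 0.1709]
orientation: [0.002, -3.141, 0.0]
force: [0.7, -0.8, -0.4]
opening: 0.0371
gripper_force: 15.0
```

Request:
play_rows --deltas '[-9,34,0,0,30,-9,34,0,0,30,-9,34,0,0,30,-6,22,0,0,30,0,0,0,0,30,0,0,0,0,30]'

```text
t: 23.52
tool_pos: [0.6077, 0.24, 0.1704]
orientation: [0.006, -3.14, 0.001]
force: [0.4, -1.1, -0.9]
opening: 0.0373
gripper_force: 15.0
```

Request:
play_rows --deltas '[-2,5,20,0,30,0,0,30,0,30,0,0,30,0,30,0,0,30,0,30,0,0,25,0,30,0,0,15,0,30,0,0,7,0,30,0,0,0,0,30,0,0,0,0,30]'

```text
t: 24.27
tool_pos: [0.6111, 0.2434, 0.0157]
orientation: [-0.001, 3.141, 0.0]
force: [0.7, -0.6, 0.0]
opening: 0.0371
gripper_force: 15.0
```

Request:
play_rows --deltas '[0,1,4,0,30,0,0,3,0,30,0,0,2,0,30,0,0,0,0,30,0,0,0,0,30]'

```text
t: 24.68
tool_pos: [0.6117, 0.2451, 0.0073]
orientation: [-0.002, 3.139, 0.001]
force: [-0.8, -0.4, 5.1]
opening: 0.0371
gripper_force: 15.0
```

Request:
play_rows --deltas '[0,0,0,0,55,0,0,0,0,55,0,0,0,0,55,0,0,-20,0,60,0,0,-30,0,75,0,0,-35,0,75,0,0,-35,0,75,10,-20,-20,0,75,18,-34,0,0,75,18,-34,0,0,75]'

```text
t: 25.52
tool_pos: [0.5655, 0.1567, 0.1479]
orientation: [-0.005, 3.137, 0.001]
force: [-0.4, -0.3, -0.6]
opening: 0.0751
gripper_force: 0.0
```

Request:
play_rows --deltas '[18,-34,0,0,75,18,-34,0,0,75,18,-34,0,0,75,18,-34,0,0,75,18,-34,0,0,75,18,-34,0,0,75,13,-22,0,0,75,0,0,0,7,75,0,0,0,7,75,0,0,0,7,75]'

```text
t: 26.35
tool_pos: [0.4434, -0.0702, 0.1456]
orientation: [0.582, 3.087, 0.0]
force: [-0.1, -0.2, 0.6]
opening: 0.0751
gripper_force: 0.0
```

Request:
play_rows --deltas '[0,0,0,7,75,0,0,0,7,75,0,0,0,7,75,0,0,0,7,75,0,0,0,7,75,0,0,0,7,75,0,0,0,7,75,0,0,0,7,75,0,0,0,7,75,0,0,0,7,75]'

```text
t: 27.18
tool_pos: [0.4436, -0.0695, 0.1454]
orientation: [-2.246, -2.196, 0.0]
force: [-0.5, 0.7, 1.0]
opening: 0.0752
gripper_force: 0.0
```

Request:
play_rows --deltas '[0,0,0,7,75,0,0,0,7,75,0,0,0,7,75,0,0,0,6,75,0,0,0,0,75,0,0,0,0,75]'

```text
t: 27.68
tool_pos: [0.4437, -0.0695, 0.1455]
orientation: [-2.689, -1.624, 0.0]
force: [1.0, 0.4, 0.4]
opening: 0.0752
gripper_force: 0.0
```

```bash
python3 - <<'E'
from h import *
c=cam('wrist','w4');s=robot.read_state();T=cv2.Rodrigues(np.array(s['orientation']))[0];print(np.round(T,3),s['tool_pos'])
c=cam('top')
b=blobs(c,(85,45,70),(100,150,255),(200,160,240,215),10);print([ray(c,[x[1:3]],.038) for x in b[:2]])
E
```

```text
[[ 0.465  0.885 -0.   ]
 [ 0.885 -0.465  0.   ]
 [-0.    -0.    -1.   ]] [ 0.44372873 -0.06951968  0.14553941]
[array([[0.6107229 , 0.24402354, 0.038     ]])]
```

View pics/w4.png

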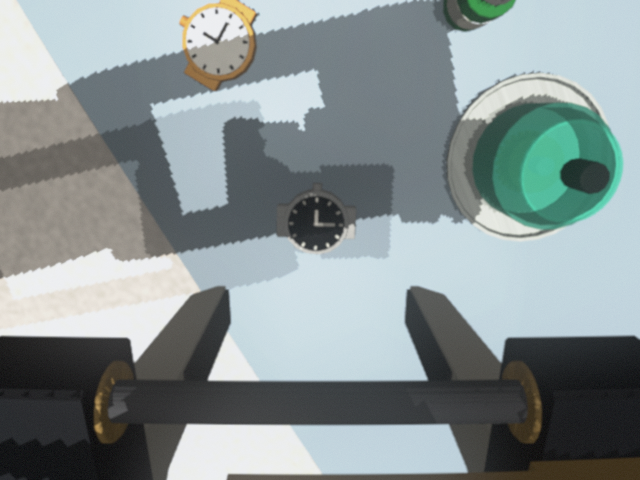

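The watch is centred at (317,222) with its bar along the closing line, so I'll descend. The loupe stands at (0.611, 0.244).

Request:
play_rows --deltas '[0,0,20,0,75,0,0,30,0,75,0,0,30,0,75,0,0,25,0,75,0,0,15,0,75,0,0,10,0,75,0,0,5,0,75,0,0,0,0,75,0,0,0,0,75]'

```text
t: 28.53
tool_pos: [0.4445, -0.0697, 0.0114]
orientation: [2.691, 1.62, 0.001]
force: [0.5, -0.2, 0.1]
opening: 0.075
gripper_force: 0.0
```

Request:
play_rows --deltas '[0,0,4,0,75,0,0,3,0,75,0,0,1,0,75,0,0,0,0,60,0,0,0,0,40,0,0,0,0,40,0,0,0,0,40,0,0,0,0,40,0,0,0,0,40,0,0,0,0,40]' --newtons 20

```text
t: 29.37
tool_pos: [0.4439, -0.0696, 0.0028]
orientation: [2.692, 1.62, 0.0]
force: [-2.1, -0.1, 2.1]
opening: 0.0575
gripper_force: 20.0
```

Request:
play_rows --deltas '[0,0,-10,0,40,0,0,-20,0,40,0,0,-30,0,40,0,0,-30,0,40,0,0,-20,0,40,0,0,-10,0,40,28,5.7,0,0,40,28,5.7,0,0,40,28,5.7,0,0,40,28,5.7,0,0,40]' --newtons 25

```text
t: 30.2
tool_pos: [0.5167, 0.0197, 0.1222]
orientation: [-2.692, -1.619, 0.001]
force: [0.5, -0.6, -1.2]
opening: 0.057
gripper_force: 25.0
```

Request:
play_rows --deltas '[28,5.7,0,0,40,28,5.7,0,0,40,28,5.7,0,0,40,28,5.7,0,0,40,28,5.7,0,0,40,0,0,0,0,40,0,0,0,0,40]'

```text
t: 30.78
tool_pos: [0.6068, 0.1301, 0.1213]
orientation: [-2.69, -1.622, 0.003]
force: [0.2, -0.2, -0.8]
opening: 0.0577
gripper_force: 25.0
```

```bash
python3 - <<'E'
from h import *
c=cam('wrist','w5');s=robot.read_state();T=cv2.Rodrigues(np.array(s['orientation']))[0];p=np.array(s['tool_pos']);print(p,s['opening'],1e3*T.T@(np.array([.6064,.1299,.0188])-p))
E
```

```text
[0.60642582 0.1291781  0.12145332] 0.05773865957099744 [  0.78582367  -0.18869454 102.65268278]
```

View pics/w5.png

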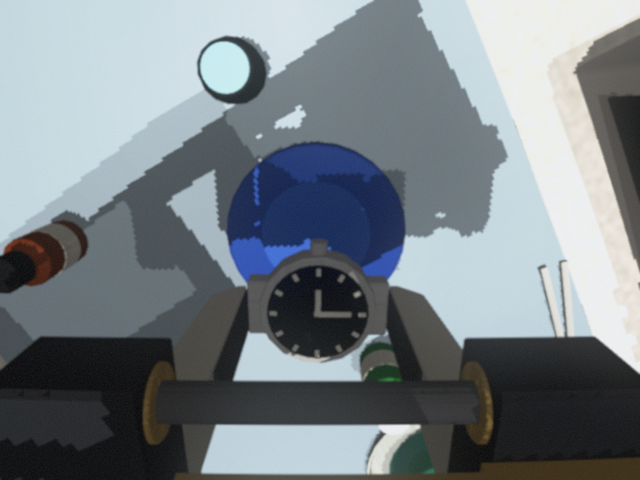

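The watch is held level, dial up, over the cushion. Lowering.

Request:
play_rows --deltas '[0,0,20,0,40,0,0,25,0,40,0,0,25,0,40,0,0,15,0,40,0,0,8,0,40,0,0,4,0,40,0,0,0,0,40,0,0,0,0,40]'

```text
t: 31.5
tool_pos: [0.6079, 0.1288, 0.0268]
orientation: [2.692, 1.619, 0.002]
force: [0.5, -0.2, -1.3]
opening: 0.0573
gripper_force: 25.0
```

Request:
play_rows --deltas '[0,-1,4,0,40,0,0,3,0,40,0,0,1,0,40,0,0,0,0,40,0,0,0,0,40]'

```text
t: 31.92
tool_pos: [0.607, 0.1297, 0.0187]
orientation: [2.691, 1.619, 0.002]
force: [-2.8, -0.4, 6.1]
opening: 0.0573
gripper_force: 25.0
```

Contact. I'll release, rise and back off toward the robot (tool −x).

Request:
play_rows --deltas '[0,0,0,0,70,0,0,0,0,75,0,0,0,0,75,0,0,0,0,75,0,0,-15,0,75,0,0,-30,0,75,0,0,-35,0,75,0,0,-35,0,75,0,0,-35,0,75,0,0,-30,0,75]'

```text
t: 32.75
tool_pos: [0.6066, 0.1296, 0.2003]
orientation: [2.691, 1.619, 0.002]
force: [1.1, 0.6, 0.7]
opening: 0.0747
gripper_force: 0.0
```

Request:
play_rows --deltas '[-30,-30,0,0,75,-30,-30,0,0,75,-30,-30,0,0,75,-30,-30,0,0,75,-30,-30,0,0,75,-20,-20,0,0,75,0,0,0,0,75,0,0,0,0,75,0,0,0,0,75]'

```text
t: 33.5
tool_pos: [0.3808, 0.0601, 0.1981]
orientation: [2.691, 1.619, 0.003]
force: [0.8, -0.9, -0.3]
opening: 0.0749
gripper_force: 0.0
```

```bash
python3 - <<'E'
from h import *
c=cam('top');d=cam('scene');t=lambda *a:blobs(c,*a)[:1]
f=lambda n,b,z:print(n,[np.round(ray(c,[x[1:3]],z)[0][:2],4) for x in b])
f('dial',t((0,0,0),(179,255,45),(262,172,296,206)),.029)
f('lens',t((85,45,70),(100,150,255),(200,160,240,215)),.038)
f('cap',t((0,0,95),(179,28,255),(325,175,350,198)),.069)
f('knob',t((0,0,0),(179,255,25),(380,170,410,210)),.08)
f('gold',t((0,0,95),(179,26,255),(296,256,322,282)),.013)
f('amber',t((0,0,20),(179,255,75),(228,256,254,282)),.04)
g=cv2.convertScaleAbs(c['pixels'],alpha=1.6)
cv2.imwrite('pics/fin.png',np.vstack([cv2.resize(g[140:300,190:470],(525,300)),cv2.resize(d['pixels'][180:340,180:460],(525,300))]))
print(robot.read_state()['tool_pos'])
E
```

```text
dial [array([0.6087, 0.13  ])]
lens [array([0.6105, 0.244 ])]
cap [array([0.6013, 0.0143])]
knob [array([ 0.5992, -0.0998])]
gold []
amber [array([0.4421, 0.2025])]
[0.38094206 0.06025995 0.19782246]
```

View pics/fin.png

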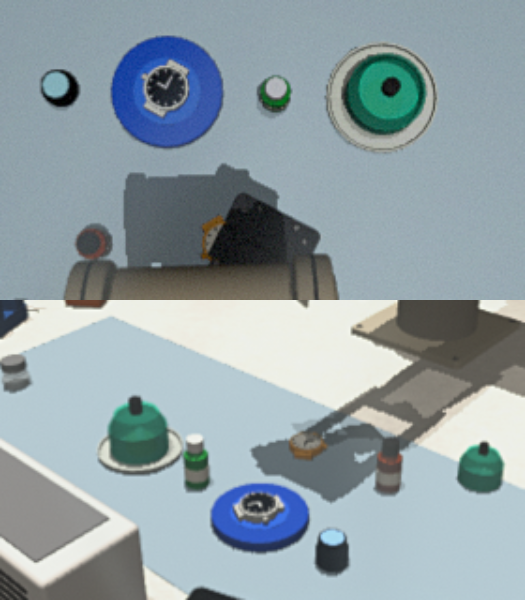

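The row is complete: loupe, cushion with the watch, bottle, and dish with the dome, all upright and centred. The gold watch and the amber bottle have not moved.

```bash
python3 -c "
from plant import robot
print(robot.close_job())"
```

```text
the job is handed in; nothing more can be done
None
```

The bench is set out and the job is handed in at about 34 s: by the last camera check the watch, dome, bottle and loupe were each within about 3 mm of target, and the barrel was within 2 mm before the dome covered it. The pass/fail result was not shown.

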